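# Tap three sample caps shut in order

## Task

The push-on caps of the white sample containers are still standing up: with a fingertip, press the cap on the tall bottle gently down until it is shut, then the one on the wide jar, then the one on the small round vial, in that order. Leave the cap of the square bottle up, because it has yet to be sampled. Only press: the containers stay standing where they are, neither picked up nor pushed about, and the glass vial, beaker and marker beside them are left alone.

Things in the scene. Friction and masses are not known exactly. Their poses are not given: they have to be found in the camera images.
- tall_bottle: Tall narrow round bottle of white plastic, 42 mm across, 98 mm high with the cap shut and 106 mm with it fully up, 0.23 kg in all, loose on the worktop. Origin: centre of its underside, z up.
- tall_cap_top (a point): Centre of the flat top of the grey push-on cap of the tall bottle, on the axis of the tall bottle; it sinks with the cap. The cap is 32 mm across and 18 mm high: a ribbed collar with a soft rubber top, which gives 1 mm for every 1.5 N pressed (7 mm at most) and springs back.
- tall_cap (a joint): How far the cap of the tall bottle has been pushed down, m: 0 fully up, 0.008 fully shut on its stop. It slides straight down against a steady friction of about 4 N and stays where it is left; it starts 0 to 2 mm down.
- wide_jar: Wide squat round jar of white plastic, 64 mm across, 66 mm high shut and 74 mm with the cap fully up, 0.27 kg in all, loose. Origin: centre of its underside, z up.
- wide_cap_top (a point): Centre of the flat top of the grey push-on cap of the wide jar, on the axis of the wide jar; it sinks with the cap. The cap is 56 mm across and 18 mm high: a ribbed collar with a soft rubber top, which gives 1 mm for every 1.5 N pressed (7 mm at most) and springs back.
- wide_cap (a joint): How far the cap of the wide jar has been pushed down, m: 0 fully up, 0.008 fully shut on its stop. It slides straight down against a steady friction of about 4 N and stays where it is left; it starts 0 to 2 mm down.
- small_vial: The smallest of the four: round vial of white plastic, 32 mm across, 52 mm high shut and 60 mm with the cap fully up, 0.13 kg in all, loose. Origin: centre of its underside, z up.
- small_cap_top (a point): Centre of the flat top of the grey push-on cap of the small vial, on the axis of the small vial; it sinks with the cap. The cap is 26 mm across and 18 mm high: a ribbed collar with a soft rubber top, which gives 1 mm for every 1.5 N pressed (7 mm at most) and springs back.
- small_cap (a joint): How far the cap of the small vial has been pushed down, m: 0 fully up, 0.008 fully shut on its stop. It slides straight down against a steady friction of about 4 N and stays where it is left; it starts 0 to 2 mm down.
- square_bottle: Bottle of white plastic with a square body 46 x 46 mm, 80 mm high shut and 88 mm with the cap fully up, 0.23 kg in all, loose. Its cap is to stay up. Origin: centre of its underside, z up, x and y square to its sides.
- square_cap_top (a point): Centre of the flat top of the grey push-on cap of the square bottle, on the axis of the square bottle; it sinks with the cap. The cap is 36 mm across and 18 mm high: a ribbed collar with a soft rubber top, which gives 1 mm for every 1.5 N pressed (7 mm at most) and springs back.
- square_cap (a joint): How far the cap of the square bottle has been pushed down, m: 0 fully up, 0.008 fully shut on its stop. It slides straight down against a steady friction of about 4 N and stays where it is left; it starts 0 to 2 mm down.
- glass_vial: Bystander: loose glass vial with a screw cap, 28 mm across, 60 mm high. Origin: centre of its underside, z up.
- beaker: Bystander: loose small glass beaker, 47 mm across, 58 mm high. Origin: centre of its underside, z up.
- marker: Bystander: loose marker pen lying on the worktop, 131 mm long along its own y, 17 mm high. Origin: centre of its underside.
There are look-alikes about, which are no part of the job. Leave any orange look-alike of the square_bottle alone. Leave any orange look-alike of the small_vial alone.

How it is judged:
On the way, in this order (a step that is already met when the one before it is completed fails the run):
1. the cap of the tall bottle is shut (at least 6 of its 8 mm down) (value of joint tall_cap above 0.006 m), for 0.2 s.
2. the cap of the wide jar is shut (at least 6 of its 8 mm down) (value of joint wide_cap above 0.006 m), for 0.2 s.
3. the cap of the small vial is shut (at least 6 of its 8 mm down) (value of joint small_cap above 0.006 m), for 0.2 s.
At the end, for the whole second after the job is handed in: The caps of the tall bottle, the wide jar and the small vial are each at least 6 mm of 8 mm down, the cap of the square bottle less than 4 mm; all four containers stand at rest on the worktop, upright within 0.1 rad and within 25 mm of where they began (value of joint each of tall_cap, wide_cap, small_cap above 0.006 m and value of joint square_cap below 0.004 m and angle between each of tall_bottle, wide_jar, small_vial, square_bottle's own z axis and vertical below 0.1 rad and height (world z) of each of tall_bottle, wide_jar, small_vial, square_bottle below 0.005 m and distance of each of tall_bottle, wide_jar, small_vial, square_bottle from where it was at the start of the episode below 0.025 m and linear speed of each of tall_bottle, wide_jar, small_vial, square_bottle below 0.02 m/s); the robot touches nothing.
It fails at once if the cap of the square bottle is pushed down (value of joint square_cap above 0.004 m).
It fails at once if a container is pressed harder than 30 N (contact force between any of the fingers, the arm and tall_bottle above 30 N or contact force between any of the fingers, the arm and wide_jar above 30 N or contact force between any of the fingers, the arm and small_vial above 30 N or contact force between any of the fingers, the arm and square_bottle above 30 N).
It fails at once if a container is lifted off the worktop (over 8 mm) (height (world z) of any of tall_bottle, wide_jar, small_vial, square_bottle above 0.008 m).
It fails at once if a container is shifted by more than 25 mm or tipped by more than 0.3 rad (distance of any of tall_bottle, wide_jar, small_vial, square_bottle from where it was at the start of the episode above 0.025 m or angle between any of tall_bottle, wide_jar, small_vial, square_bottle's own z axis and vertical above 0.3 rad).
It fails at once if the glass vial, the beaker or the marker is moved by more than 20 mm, or the vial or beaker tipped (distance of any of glass_vial, beaker, marker from where it was at the start of the episode above 0.02 m or angle between any of glass_vial, beaker's own z axis and vertical above 0.3 rad).
It also fails if it takes over 64 s, if anything falls off the work surface, if the arm or the gripper's body presses on something with over 40 N, if the wrist force passes 120 N, or if a joint passes its speed limit or range.

## Robot

A 6-joint arm with a two-finger parallel gripper is mounted at the origin on a cart in front of the work surface, level with it; the furniture and walls round the work are solid. World frame = base frame: x ahead of the robot, y to its left, z up, the work surface at z = 0. Lengths are in m, angles in rad, forces in N, time in s.
With the tool pointing down it reaches from about 0.35 to 0.95 m from the base axis. Payload 17.4 kg.
Tool frame: the origin (TCP) lies on the centre line of the jaws, within the pads' length; the fingertips stand 17 mm ahead of it and the grasp point (between the pads) lies 2 mm behind it (env.finger_overhang is the distance from the TCP to the fingertips, in m); z points along the fingers, y is the line along which they close (so a half turn about z gives the same grasp; the last joint's range is limited). The gripper opens to 93 mm and grips with 3 to 60 N. Pads are 15 mm wide; open, the fingers measure 128 mm over their backs; the gripper's body (75 mm by 188 mm) begins 65 mm behind the grasp point.
Start: joints at [-1.247, 0.116, 1.442, -0, 1.584, -0.038], TCP at [0.239, -0.631, 0.236] pointing down, gripper open.
Joint ranges: [-2.83, 2.83], [-0.83, 2.19], [0.07, 2.5], [-1.14, 4.28], [0.01, 3], [-2.97, 2.97]. Speed limits (rad/s): [1.89, 1.89, 2.22, 3.14, 3.14, 3.14].

## Interface

Orientations are given as a unit quaternion [w, x, y, z].
In Python, from rig import monitor, viewer, env gives the robot as it stands.
- The arm moves only by the tool step_arm, never from a script. Its argument "plan" is one flat list of numbers, 7 for each row, row after row: the finger opening in mm, from 0 to 93, then the shift along the tool's x, y, z in mm, then the turn, a rotation vector about the tool's x, y, z in rad. A call has 1 to 12 rows; each row is the pose to reach, as a shift and turn from the pose commanded when the call began, along the tool's axes at that moment; what a row does not reach only later rows make up. A row lasts 1/12 s, in which the tool goes at most 41.7 mm and 7.16 degrees, less where a joint would pass 70% of its speed; a pose out of reach is approached as far as the arm can. A call with a gripper value outside its range is refused whole. The fingers move at their own pace and stop on an object; the grip force is fixed at half the most. Time passes only in rows, so rows that repeat a pose let the fingers close. It gives the time, the measured TCP pose, the force, the opening and the grip force at its end, in the units of the state.
- monitor.sense(): the state, without advancing time (a new reading comes with each control period).
- viewer.snapshot(name): name is "scene" or "top" or "wrist"; returns (picture, depth): 400x640x3 uint8, red, green, blue; 400x640 float32, m along the optical axis (not along the pixel's ray), 0 where there is no reading.
- viewer.calibration(name): a dict with "camera_matrix" (3x3 intrinsics, pixels), "xyz" and "attitude" of the camera in the world. Camera axes: x right, y down, z forward; pixel columns grow to the right and rows downward; lengths in m; the calibration is good to about 2 mm. The wrist camera is an equidistant fisheye: a pixel r from the principal point sees the ray r / f radians off the axis. A picture is of the moment at which its call begins: read the wrist's pose just before it. calibration takes no time and is no camera call; for the wrist camera it gives the pose at the moment of the call.
- env.job_done(): hands the job in; it is judged then, once.
The state is a dict: "t": time; "joints": joint angles; "dq": joint speeds; "joint_torque": joint torques, N m; "tcp_pos": TCP position; "ee_rot": TCP orientation; "ft_force": force on the tool from outside, world axes, zero at the start; "torque": the same for the moment, N m; "finger_gap": finger opening in m; "gripper_force": force on a finger pad.
Only numpy, scipy, OpenCV 4.12 (cv2) and the standard library are available. Lean on these libraries where they do the work, as an engineer would, in place of code of your own. Each camera call takes 0.05 s, during which the arm holds its last target. There are 200 camera calls.

## Working session

There is one attempt and no reset: what is moved stays moved. The work goes in short steps, Python scripts to look and compute and a tool call to move; the robot and the scene stay as the last step left them, time stands still between calls to the robot, and variables do not carry over. Pictures are saved under pics/ and viewed, at most 10 in all, crops included, and the job is handed in when it is done.

Besides the shell and the picture viewer there is one more tool, called by a JSON object that holds its "op" and its "data", one argument or row to a line. step_arm: Moves the arm, as the interface text tells. Its arguments: {"type":"object","properties":{"plan":{"type":"array","items":{"type":"number"}}},"required":["plan"]}

```bash
mkdir -p pics; ls; python3 - <<'E'
from rig import monitor, viewer, env
import cv2,numpy as np
s=monitor.sense(); print(s)
for n in("scene","top"):
    p,d=viewer.snapshot(n); cv2.imwrite(f"pics/{n}0.png",p[:,:,::-1]); np.savez(f"{n}0.npz",p=p,d=d)
    c=viewer.calibration(n); print(n,c)
print(env.finger_overhang)
E
```

```text
pics
{'t': 0.0, 'joints': array([-1.24679652e+00,  1.16503379e-01,  1.44223352e+00, -1.93219509e-05,
        1.58398125e+00, -3.78299387e-02]), 'dq': array([ 0.00064479, -0.00023149,  0.00069866, -0.00180375, -0.00046606,
       -0.00046886]), 'joint_torque': array([ 1.17020645e-03, -7.21269751e+01, -6.22604370e+01,  7.80838123e-02,
        2.37808510e-02, -1.07571454e-04]), 'tcp_pos': array([ 0.23885488, -0.6311477 ,  0.23491315]), 'ee_rot': array([-5.55618467e-04,  9.83679358e-01,  1.79929440e-01, -8.98076025e-05]), 'ft_force': array([ 0.17691992, -0.36828573, -0.21735505]), 'torque': array([-0.02576297, -0.01451942, -0.02724548]), 'gripper_force': 0.0, 'finger_gap': 0.09312344893255817}
scene {'camera_matrix': array([[500.05196838,   0.        , 328.23467335],
       [  0.        , 500.05196838, 192.45967795],
       [  0.        ,   0.        ,   1.        ]]), 'xyz': array([-0.3804227 , -0.92349888,  1.08221645]), 'attitude': array([-0.41768191,  0.83574259, -0.32173189,  0.15350813])}
top {'camera_matrix': array([[494.67533009,   0.        , 312.40130672],
       [  0.        , 494.67533009, 194.15082295],
       [  0.        ,   0.        ,   1.        ]]), 'xyz': array([0.3377511 , 0.05468942, 1.39940714]), 'attitude': array([ 0.03164285, -0.70084045,  0.71142434, -0.04119226])}
0.017
```

View pics/scene0.png

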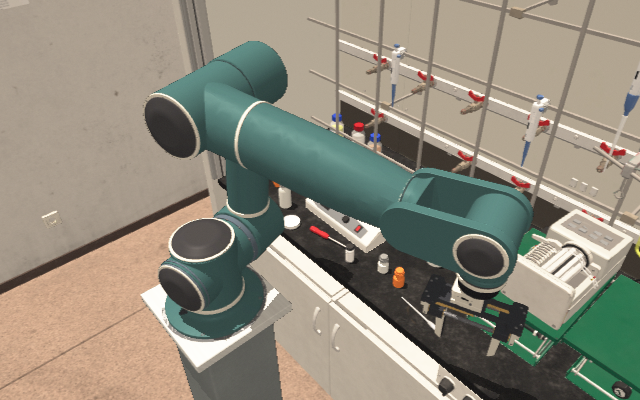

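View pics/top0.png

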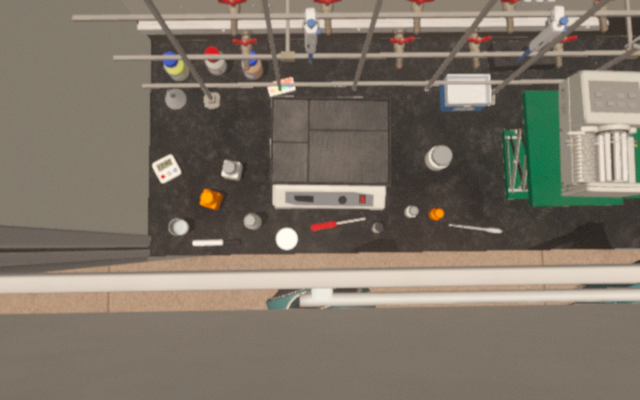

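The top view shows the white square bottle near (232,170) with its orange look-alike at (210,199). The wide-jar candidate is at (438,157), a tall-bottle candidate at (252,221), and the small vial at (411,212) with the orange one at (436,214). There is also a dark item at (377,228) and a flat white disc at (287,239). I'll enlarge the picture to tell them apart.

```bash
cat > h.py <<'E'
import numpy as np
from scipy.spatial.transform import Rotation as R
from rig import viewer
def rot(q): return R.from_quat(np.r_[q[1:],q[0]]).as_matrix()
def ray(c,u,v):
    K=c['camera_matrix']; return rot(c['attitude'])@np.array([(u-K[0,2])/K[0,0],(v-K[1,2])/K[1,1],1.])
def cloud(c,d):
    K=c['camera_matrix']; v,u=np.indices(d.shape)
    P=np.stack([(u-K[0,2])/K[0,0]*d,(v-K[1,2])/K[1,1]*d,d],-1)@rot(c['attitude']).T+c['xyz']
    P[d<=0]=np.nan; return P
E
python3 - <<'E'
import cv2,numpy as np
from h import *
f=np.load("top0.npz");p,d=f['p'],f['d'];P=cloud(viewer.calibration("top"),d)
a=cv2.resize(p[140:255,150:300],None,fx=4,fy=4,interpolation=cv2.INTER_CUBIC)
b=cv2.resize(p[140:255,365:515],None,fx=4,fy=4,interpolation=cv2.INTER_CUBIC)
a,b=a[:300*2],b
im=cv2.resize(np.vstack([a,b]),None,fx=.65,fy=.65,interpolation=cv2.INTER_AREA)
cv2.imwrite("pics/crop.png",im[:,:,::-1]); print(im.shape)
for n,(u,v) in dict(sq=(232,170),osq=(210,199),a=(252,221),disc=(287,239),dark=(377,228),sm=(411,212),osm=(436,214),wide=(438,157),beak=(179,227)).items():
    w=P[v-16:v+17,u-16:u+17].reshape(-1,3); w=w[np.isfinite(w[:,2])]
    z=np.percentile(w[:,2],97); m=w[w[:,2]>z-.006]
    print(n,P[v,u].round(3),'top',z.round(3),'c',np.median(m,0).round(3),'ext',np.ptp(m,0).round(3))
print('table z',np.round([P[225,330,2],P[180,480,2],P[200,170,2]],4))
E
```

```text
(598, 390, 3)
sq [0.541 0.25  0.087] top 0.088 c [0.55  0.258 0.087] ext [0.033 0.033 0.012]
osq [0.464 0.307 0.094] top 0.089 c [0.469 0.316 0.088] ext [0.032 0.032 0.013]
a [0.403 0.195 0.103] top 0.105 c [0.406 0.2   0.104] ext [0.029 0.026 0.012]
disc [0.356 0.108 0.011] top 0.019 c [0.359 0.108 0.015] ext [0.058 0.059 0.009]
dark [ 0.381 -0.137  0.065] top 0.059 c [ 0.384 -0.143  0.059] ext [0.022 0.023 0.011]
sm [ 0.423 -0.231  0.062] top 0.058 c [ 0.426 -0.239  0.059] ext [0.02  0.022 0.017]
osm [ 0.417 -0.3    0.059] top 0.058 c [ 0.42  -0.308  0.058] ext [0.025 0.024 0.013]
wide [ 0.572 -0.309  0.072] top 0.077 c [ 0.577 -0.32   0.074] ext [0.05 0.05 0.01]
beak [0.394 0.409 0.011] top 0.056 c [0.393 0.409 0.057] ext [0.041 0.044 0.015]
table z [ 0.0266  0.0011 -0.0006]
```

View pics/crop.png

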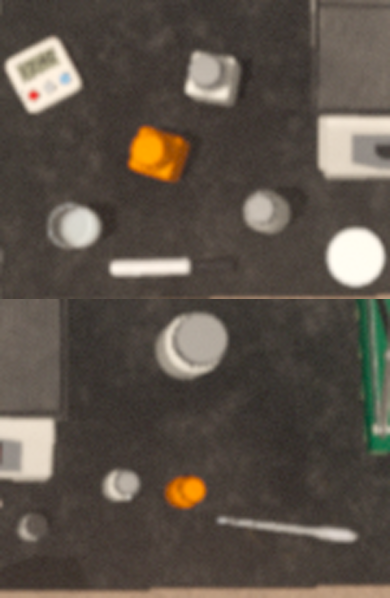

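Identified: tall bottle at (252,221), top 105 mm; wide jar at (438,157), top 74 mm; small white vial at (411,212), top 59 mm with a grey cap and not orange; square bottle at (232,170). The glass vial is at (377,228), the beaker at (179,227) and the marker at (207,243). Next I'll check rack clearance and refine the cap centres from both views.

```bash
python3 - <<'E'
import cv2,numpy as np
from h import *
f=np.load("top0.npz");p,d=f['p'],f['d'];c=viewer.calibration("top");P=cloud(c,d)
X=P.reshape(-1,3);X=X[np.isfinite(X).all(1)]
hp=P[95:210,275:390];print('hotplate z',np.nanpercentile(hp[...,2],[50,95]).round(3),'x',P[208,330].round(3))
g=X[(X[:,2]>.12)&(X[:,2]<.9)&(X[:,0]>.3)&(abs(X[:,1])<.7)]
for z in np.arange(.1,.9,.1):
    s=g[(g[:,2]>z)&(g[:,2]<z+.1)]
    if len(s):print(round(z,1),len(s),'xmin pct',np.percentile(s[:,0],[0,2,20]).round(3),'y',s[:,1].min().round(2),s[:,1].max().round(2))
for uv in[(200,85),(520,85),(300,280),(500,297),(300,57)]:print(uv,P[uv[1],uv[0]].round(3))
# refine cap tops: rim circle centre of the points near the top height
f2=np.load("scene0.npz");c2=viewer.calibration("scene");P2=cloud(c2,f2['d'])
for n,xy,z,r in(('tall',(.406,.2),.105,.016),('wide',(.577,-.32),.0735,.028),('small',(.426,-.239),.059,.013)):
    for k,Q in(('top',P),('scene',P2)):
        m=(np.hypot(Q[...,0]-xy[0],Q[...,1]-xy[1])<r*1.6)&(abs(Q[...,2]-z)<.006)
        if m.sum()>3:
            (x,y),rr=cv2.minEnclosingCircle(Q[m][:,:2].astype(np.float32)); print(n,k,m.sum(),'circ',round(x,4),round(y,4),round(rr,4),'mean',Q[m].mean(0).round(4),'zmed',np.median(Q[m][:,2]).round(4))
E
```

```text
hotplate z [0.091 0.098] x [ 0.44  -0.013  0.033]
0.1 16668 xmin pct [0.3   0.373 0.544] y -0.7 0.52
0.2 16429 xmin pct [0.3   0.344 0.508] y -0.7 0.52
0.3 7819 xmin pct [0.3   0.317 0.465] y -0.7 0.52
0.4 10842 xmin pct [0.3   0.316 0.467] y -0.63 0.52
0.5 10499 xmin pct [0.3   0.312 0.416] y -0.59 0.52
0.6 8658 xmin pct [0.302 0.312 0.392] y 0.49 0.52
(200, 85) [0.754 0.323 0.153]
(520, 85) [ 0.796 -0.58  -0.005]
(300, 280) [0.308 0.06  0.96 ]
(500, 297) [ 0.288 -0.122  0.941]
(300, 57) [0.768 0.062 0.302]
tall top 99 circ 0.4049 0.2008 0.0161 mean [0.4054 0.2006 0.1045] zmed 0.1041
wide top 293 circ 0.5766 -0.3197 0.0276 mean [ 0.5764 -0.3191  0.0731] zmed 0.0733
small top 58 circ 0.4279 -0.2394 0.012 mean [ 0.4273 -0.2391  0.0586] zmed 0.0589
small scene 42 circ 0.4248 -0.2428 0.0132 mean [ 0.4239 -0.2448  0.0583] zmed 0.0588
```

{"op": "step_arm", "data": {
  "plan": [0,380,-330,-40,0,0,0,0,380,-330,-40,0,0,0,0,380,-330,-40,0,0,0,0,380,-330,-40,0,0,0,0,380,-330,-40,0,0,0,0,380,-330,-40,0,0,0,0,380,-330,-40,0,0,0,0,380,-330,-40,0,0,0,0,380,-330,-40,0,0,0,0,380,-330,-40,0,0,0,0,380,-330,-40,0,0,0,0,380,-330,-40,0,0,0]
}}

```text
t: 1.1
tcp_pos: [0.4756, -0.1904, 0.2754]
ee_rot: [0.0, 0.984, 0.18, 0.0]
ft_force: [0.4, -0.1, -0.7]
finger_gap: 0.0177
gripper_force: 0.0
```

{"op": "step_arm", "data": {
  "plan": [0,70,-390,40,0,0,0,0,70,-390,40,0,0,0,0,70,-390,40,0,0,0,0,70,-390,40,0,0,0,0,70,-390,40,0,0,0,0,70,-390,40,0,0,0,0,70,-390,40,0,0,0,0,70,-390,40,0,0,0,0,70,-390,40,0,0,0,0,70,-390,40,0,0,0,0,70,-390,40,0,0,0,0,70,-390,40,0,0,0]
}}

```text
t: 2.1
tcp_pos: [0.4021, 0.1979, 0.2348]
ee_rot: [0.0, 0.983, 0.181, -0.0]
ft_force: [-0.6, -1.0, -1.0]
finger_gap: 0.0002
gripper_force: 0.0
```

```bash
python3 - <<'E'
from h import *
from rig import monitor
import cv2
s=monitor.sense();c=viewer.calibration("wrist");p,d=viewer.snapshot("wrist");print(s['tcp_pos'],s['ft_force'],s['finger_gap'],c)
np.savez("w0.npz",p=p,d=d);cv2.imwrite("pics/w0.png",p[:,:,::-1])
E
```

```text
[0.40212096 0.19792018 0.23484841] [-0.61528743 -0.95492057 -0.97307455] 0.00018665750766068152 {'camera_matrix': array([[309.70691629,   0.        , 320.38671606],
       [  0.        , 309.70691629, 203.71709826],
       [  0.        ,   0.        ,   1.        ]]), 'xyz': array([0.4753493 , 0.2254849 , 0.38425158]), 'attitude': array([ 0.11759637,  0.81499816, -0.56155127, -0.08129741])}
```

View pics/w0.png

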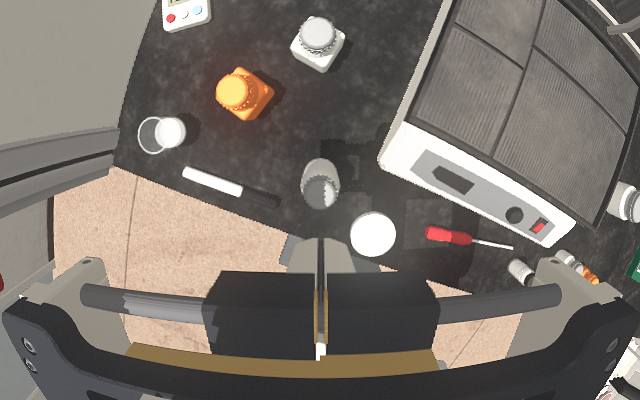

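The wrist view shows the tall bottle at about (320,185), just ahead of the closed fingertips (320,245), with the beaker (165,132), marker (230,187) and square bottles further off. I'll measure the cap from here.

```bash
cat >> h.py <<'E'
def wcloud(c,d):
    K=c['camera_matrix']; v,u=np.indices(d.shape)
    x,y=(u-K[0,2])/K[0,0],(v-K[1,2])/K[1,1]; r=np.hypot(x,y)+1e-9
    t=np.tan(np.minimum(r,1.5))/r
    P=np.stack([x*t*d,y*t*d,d],-1)@rot(c['attitude']).T+c['xyz']; P[d<=0]=np.nan; return P
def cap(Q,xy,z,r):
    import cv2
    m=(np.hypot(Q[...,0]-xy[0],Q[...,1]-xy[1])<r*1.6)&(abs(Q[...,2]-z)<.006)
    if m.sum()<4: return None
    (x,y),rr=cv2.minEnclosingCircle(Q[m][:,:2].astype(np.float32))
    return m.sum(),'circ',round(x,4),round(y,4),round(rr,4),'mean',Q[m].mean(0).round(4),'zmed',np.median(Q[m][:,2]).round(4)
E
python3 - <<'E'
from h import *
f=np.load("w0.npz");Q=wcloud(viewer.calibration("wrist"),f['d'])
print(cap(Q,(.405,.2),.105,.016)); print(cap(Q,(.55,.258),.088,.018)); print(Q[185,318],Q[175,318])
E
```

```text
(np.int64(764), 'circ', 0.4065, 0.1992, 0.0151, 'mean', array([0.4075, 0.1995, 0.1052]), 'zmed', np.float64(0.1054))
(np.int64(888), 'circ', 0.5508, 0.2567, 0.0173, 'mean', array([0.55  , 0.2566, 0.0872]), 'zmed', np.float64(0.0872))
[0.41489182 0.20391278 0.10559437] [0.42128462 0.20643292 0.09262878]
```

{"op": "step_arm", "data": {
  "plan": [0,4,-1,35,0,0,0,0,4,-1,70,0,0,0,0,4,-1,95,0,0,0,0,4,-1,102,0,0,0,0,4,-1,106,0,0,0,0,4,-1,108,0,0,0,0,4,-1,108,0,0,0,0,4,-1,108,0,0,0]
}}

```text
t: 2.82
tcp_pos: [0.4067, 0.1995, 0.1289]
ee_rot: [-0.0, 0.984, 0.18, 0.001]
ft_force: [-0.6, 0.3, 0.0]
finger_gap: 0.0005
gripper_force: 0.0
```

{"op": "step_arm", "data": {
  "plan": [0,0,0,2,0,0,0,0,0,0,4,0,0,0,0,0,0,6,0,0,0,0,0,0,8,0,0,0,0,0,0,10,0,0,0,0,0,0,11,0,0,0,0,0,0,12,0,0,0,0,0,0,13,0,0,0,0,0,0,14,0,0,0,0,0,0,15,0,0,0,0,0,0,15,0,0,0]
}}

```text
t: 3.73
tcp_pos: [0.4061, 0.1995, 0.1122]
ee_rot: [-0.0, 0.984, 0.18, 0.0]
ft_force: [0.3, 0.4, 3.9]
finger_gap: 0.0008
gripper_force: 2.4
```

{"op": "step_arm", "data": {
  "plan": [0,0,0,1,0,0,0,0,0,0,2,0,0,0,0,0,0,3,0,0,0,0,0,0,3,0,0,0,0,0,0,3,0,0,0]
}}

```text
t: 4.15
tcp_pos: [0.4062, 0.1995, 0.1098]
ee_rot: [-0.0, 0.984, 0.18, 0.0]
ft_force: [-0.7, -0.6, 8.3]
finger_gap: 0.0005
gripper_force: 4.2
```

The force rose at about 1.5 N/mm beyond the stop, so the tall cap is shut. Retracting, then going to the wide jar.

{"op": "step_arm", "data": {
  "plan": [0,0,0,-20,0,0,0,0,0,0,-60,0,0,0,0,0,0,-100,0,0,0,0,0,0,-140,0,0,0,0,0,0,-140,0,0,0,0,-2,40,-140,0,0,0,0,-4,80,-140,0,0,0,0,-6,120,-140,0,0,0,0,-8,160,-140,0,0,0,0,-10,200,-140,0,0,0,0,-11,240,-140,0,0,0,0,-12,280,-140,0,0,0]
}}

```text
t: 5.15
tcp_pos: [0.4938, -0.0688, 0.2489]
ee_rot: [-0.0, 0.984, 0.18, -0.0]
ft_force: [1.1, 0.8, -0.1]
finger_gap: 0.0002
gripper_force: 0.0
```

{"op": "step_arm", "data": {
  "plan": [0,-12,266,30,0,0,0,0,-12,266,30,0,0,0,0,-12,266,30,0,0,0,0,-12,266,30,0,0,0,0,-12,266,30,0,0,0,0,-12,266,30,0,0,0,0,-12,266,30,0,0,0,0,-12,266,30,0,0,0,0,-12,266,30,0,0,0,0,-12,266,30,0,0,0]
}}

```text
t: 5.98
tcp_pos: [0.5766, -0.3191, 0.2189]
ee_rot: [-0.0, 0.984, 0.18, -0.0]
ft_force: [-0.1, 0.8, 0.5]
finger_gap: 0.0004
gripper_force: 0.0
```

```bash
python3 - <<'E'
from h import *
from rig import monitor
import cv2
s=monitor.sense();c=viewer.calibration("wrist");p,d=viewer.snapshot("wrist");print(s['tcp_pos'],s['ee_rot'],s['ft_force'])
cv2.imwrite("pics/w1.png",p[:,:,::-1]);Q=wcloud(c,d)
print(cap(Q,(.5766,-.3195),.0735,.028)); print(cap(Q,(.427,-.24),.059,.013)); print('tall',cap(Q,(.406,.2),.098,.016))
p,d=viewer.snapshot("top");T=cloud(viewer.calibration("top"),d);print('tall top',cap(T,(.406,.2),.1,.016))
E
```

```text
[ 0.57661446 -0.31911461  0.21891685] [-3.55708267e-04  9.83675595e-01  1.79950362e-01 -2.55717010e-04] [-0.13667821  0.83302792  0.53554179]
(np.int64(2211), 'circ', 0.5782, -0.322, 0.0272, 'mean', array([ 0.5794, -0.3215,  0.074 ]), 'zmed', np.float64(0.0741))
(np.int64(93), 'circ', 0.4307, -0.2377, 0.0102, 'mean', array([ 0.4326, -0.2359,  0.0589]), 'zmed', np.float64(0.0594))
tall None
tall top (np.int64(87), 'circ', 0.4054, 0.2012, 0.0145, 'mean', array([0.4057, 0.2013, 0.0982]), 'zmed', np.float64(0.098))
```

View pics/w1.png

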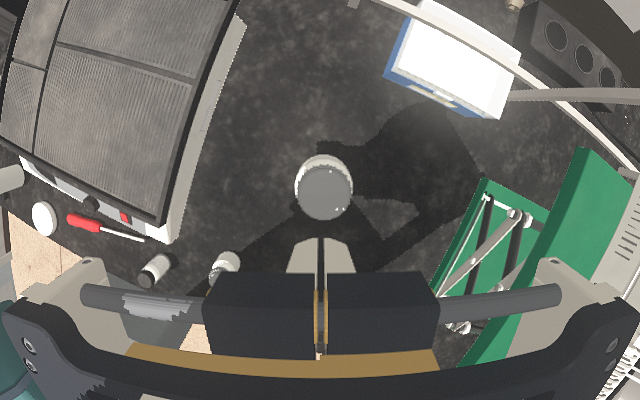

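The tall cap now reads 98 mm, so it is shut. The wide jar's grey cap is at (323,192) with its top at 74 mm. Descending.

{"op": "step_arm", "data": {
  "plan": [0,0,2,40,0,0,0,0,0,2,80,0,0,0,0,0,2,105,0,0,0,0,0,2,115,0,0,0,0,0,2,121,0,0,0,0,0,2,124,0,0,0,0,0,2,126,0,0,0,0,0,2,128,0,0,0,0,0,2,130,0,0,0,0,0,2,132,0,0,0,0,0,2,134,0,0,0,0,0,2,135,0,0,0]
}}

```text
t: 7.08
tcp_pos: [0.5779, -0.3218, 0.0847]
ee_rot: [0.0, 0.984, 0.18, 0.001]
ft_force: [2.3, -0.8, 2.7]
finger_gap: 0.0006
gripper_force: 1.8
```

{"op": "step_arm", "data": {
  "plan": [0,0,0,1,0,0,0,0,0,0,2,0,0,0,0,0,0,3,0,0,0,0,0,0,4,0,0,0,0,0,0,4,0,0,0,0,0,0,4,0,0,0]
}}

```text
t: 7.58
tcp_pos: [0.5777, -0.3217, 0.0805]
ee_rot: [0.0, 0.984, 0.18, 0.0]
ft_force: [2.5, -1.6, 4.6]
finger_gap: 0.0004
gripper_force: 2.4
```

Tip at 63.5 mm and 4.6 N, so it is just reaching the stop. Pressing a little further.

{"op": "step_arm", "data": {
  "plan": [0,0,0,1,0,0,0,0,0,0,2,0,0,0,0,0,0,3,0,0,0,0,0,0,3,0,0,0,0,0,0,3,0,0,0]
}}

```text
t: 8.0
tcp_pos: [0.578, -0.3218, 0.078]
ee_rot: [0.0, 0.984, 0.18, 0.001]
ft_force: [3.4, -1.0, 7.9]
finger_gap: 0.0004
gripper_force: 4.1
```

{"op": "step_arm", "data": {
  "plan": [0,0,0,-20,0,0,0,0,0,0,-60,0,0,0,0,0,0,-100,0,0,0,0,0,0,-130,0,0,0,0,-22,-26,-130,0,0,0,0,-45,-52,-130,0,0,0,0,-67,-78,-130,0,0,0,0,-89,-104,-130,0,0,0,0,-111,-130,-130,0,0,0,0,-111,-130,-130,0,0,0,0,-111,-130,-130,0,0,0]
}}

```text
t: 8.92
tcp_pos: [0.4266, -0.2387, 0.2074]
ee_rot: [0.0, 0.984, 0.18, 0.0]
ft_force: [0.9, -0.0, 0.2]
finger_gap: 0.0001
gripper_force: 0.0
```

```bash
python3 - <<'E'
from h import *
from rig import monitor
import cv2
s=monitor.sense();c=viewer.calibration("wrist");p,d=viewer.snapshot("wrist");print(s['tcp_pos'],s['ee_rot'],s['ft_force'])
cv2.imwrite("pics/w2.png",p[:,:,::-1]);Q=wcloud(c,d)
print('wide',cap(Q,(.5775,-.321),.066,.028)); print('small',cap(Q,(.427,-.24),.059,.013))
p,d=viewer.snapshot("top");T=cloud(viewer.calibration("top"),d);print('wide top',cap(T,(.5775,-.321),.066,.028))
E
```

```text
[ 0.42660493 -0.23867833  0.20742733] [1.54685400e-04 9.83691130e-01 1.79865853e-01 1.09219344e-04] [ 0.86680428 -0.0452255   0.24449743]
wide (np.int64(2011), 'circ', 0.5776, -0.3219, 0.0272, 'mean', array([ 0.5766, -0.3201,  0.0662]), 'zmed', np.float64(0.0664))
small (np.int64(432), 'circ', 0.4288, -0.2416, 0.0122, 'mean', array([ 0.4293, -0.2413,  0.0592]), 'zmed', np.float64(0.0594))
wide top (np.int64(155), 'circ', 0.5765, -0.3199, 0.0281, 'mean', array([ 0.5854, -0.3135,  0.0652]), 'zmed', np.float64(0.0652))
```

View pics/w2.png

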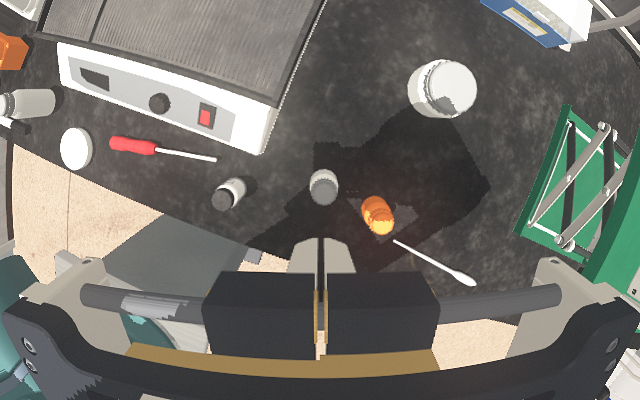

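The wide cap reads 66 mm, so it is shut. The white small vial with the grey cap is at (323,187), the orange one at (378,215) and the dark-capped glass vial at (230,193). Pressing the white one.

{"op": "step_arm", "data": {
  "plan": [0,1,2,40,0,0,0,0,1,2,80,0,0,0,0,1,2,110,0,0,0,0,1,2,122,0,0,0,0,1,2,127,0,0,0,0,1,2,130,0,0,0,0,1,2,132,0,0,0,0,1,2,134,0,0,0,0,1,2,136,0,0,0,0,1,2,138,0,0,0,0,1,2,139,0,0,0,0,1,2,139,0,0,0]
}}

```text
t: 10.02
tcp_pos: [0.4296, -0.2409, 0.0686]
ee_rot: [0.0, 0.984, 0.18, 0.0]
ft_force: [2.2, 0.2, 2.6]
finger_gap: 0.0002
gripper_force: 1.7
```

{"op": "step_arm", "data": {
  "plan": [0,0,0,1,0,0,0,0,0,0,2,0,0,0,0,0,0,3,0,0,0,0,0,0,3,0,0,0,0,0,0,3,0,0,0]
}}

```text
t: 10.43
tcp_pos: [0.4296, -0.241, 0.0655]
ee_rot: [0.0, 0.984, 0.18, 0.0]
ft_force: [2.0, -1.7, 5.7]
finger_gap: 0.0004
gripper_force: 3.0
```

{"op": "step_arm", "data": {
  "plan": [0,0,0,1,0,0,0,0,0,0,2,0,0,0,0,0,0,2,0,0,0,0,0,0,2,0,0,0]
}}

```text
t: 10.77
tcp_pos: [0.4298, -0.2411, 0.0639]
ee_rot: [0.001, 0.984, 0.18, 0.001]
ft_force: [2.5, -0.5, 9.1]
finger_gap: 0.0006
gripper_force: 4.2
```

{"op": "step_arm", "data": {
  "plan": [0,0,0,-20,0,0,0,0,0,0,-60,0,0,0,0,0,0,-100,0,0,0,0,0,0,-140,0,0,0,0,0,0,-170,0,0,0,0,0,0,-170,0,0,0,0,0,0,-170,0,0,0]
}}

```text
t: 11.35
tcp_pos: [0.4296, -0.241, 0.2342]
ee_rot: [0.001, 0.984, 0.18, 0.001]
ft_force: [0.8, -0.4, -0.1]
finger_gap: 0.0003
gripper_force: 0.0
```

```bash
python3 - <<'E'
from h import *
from rig import monitor
import cv2
c=viewer.calibration("wrist");p,d=viewer.snapshot("wrist");Q=wcloud(c,d)
cv2.imwrite("pics/w3.png",p[:,:,::-1])
T=cloud(viewer.calibration("top"),viewer.snapshot("top")[1])
for n,xy,z,r in(('tall',(.406,.2),.098,.016),('wide',(.577,-.321),.066,.028),('small',(.4285,-.241),.052,.013),('square',(.55,.257),.087,.018)):
    print(n,'wrist',cap(Q,xy,z,r),'\n   top',cap(T,xy,z,r))
E
```

```text
tall wrist (np.int64(219), 'circ', 0.4067, 0.1984, 0.0151, 'mean', array([0.4071, 0.1956, 0.0975]), 'zmed', np.float64(0.0981)) 
   top (np.int64(95), 'circ', 0.4057, 0.2015, 0.0159, 'mean', array([0.4052, 0.2008, 0.0972]), 'zmed', np.float64(0.0974))
wide wrist (np.int64(1779), 'circ', 0.5776, -0.321, 0.0275, 'mean', array([ 0.5767, -0.3203,  0.0662]), 'zmed', np.float64(0.0664)) 
   top (np.int64(153), 'circ', 0.5802, -0.3166, 0.0263, 'mean', array([ 0.5851, -0.3126,  0.0656]), 'zmed', np.float64(0.0657))
small wrist (np.int64(351), 'circ', 0.4288, -0.2418, 0.0122, 'mean', array([ 0.4294, -0.2414,  0.052 ]), 'zmed', np.float64(0.0522)) 
   top None
square wrist (np.int64(193), 'circ', 0.5502, 0.2628, 0.0232, 'mean', array([0.5464, 0.2577, 0.0853]), 'zmed', np.float64(0.0854)) 
   top (np.int64(124), 'circ', 0.5495, 0.2576, 0.0176, 'mean', array([0.5493, 0.2587, 0.0865]), 'zmed', np.float64(0.0867))
```

View pics/w3.png

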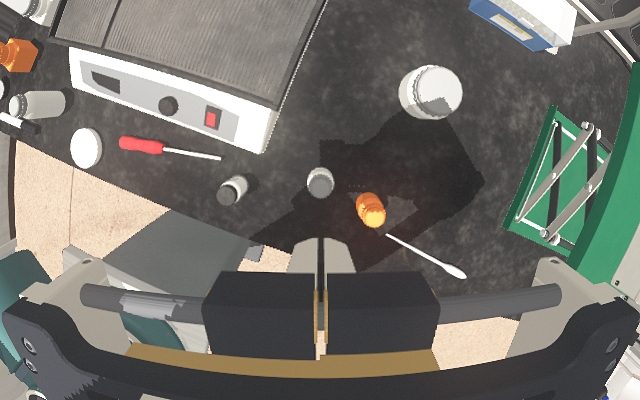

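All three caps read shut (98, 66 and 52 mm), the square cap is still up, and the containers stand where they were, with the small vial at (320,182) and the wide jar at (431,92). Handing in.

```bash
python3 -c "
from rig import env
print(env.job_done())"
```

```text
the job is handed in; nothing more can be done
None
```

The tall bottle, wide jar and small vial caps were pressed shut in that order (tops measured at 98, 66 and 52 mm), the square bottle's cap is still up, and the job is handed in; no verdict was returned.

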